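# Pop the orange fuse door open

## Robot

A 6-joint arm with a two-finger parallel gripper is mounted at the origin on a cart in front of the work surface, level with it; the furniture and walls round the work are solid. World frame = base frame: x ahead of the robot, y to its left, z up, the work surface at z = 0. Lengths are in m, angles in rad, forces in N, time in s.
With the tool pointing down it reaches from about 0.425 to 1.125 m from the base axis. Payload 14.9 kg.
Tool frame: the origin (TCP) lies between the finger pads; the fingertips stand finger_overhang ahead of it and the grasp point (between the pads) lies 3 mm ahead of it (finger_overhang is the distance from the TCP to the fingertips, in m); z points along the fingers, x is the direction in which the jaws open and shut, and the axes are right-handed (so a half turn about z gives the same grasp; the last joint's range is limited). The gripper opens to 91 mm and grips with 3 to 60 N. Pads are 32 mm wide; open, the fingers measure 118 mm over their backs; the gripper's body (76 mm by 178 mm) begins 60 mm behind the grasp point.
Start: joints at [-1.155, 0.379, 1.734, -0, 1.028, -0.033], TCP at [0.304, -0.631, 0.236] pointing down, gripper open.
Joint ranges: [-2.77, 2.77], [-0.74, 2.19], [0, 2.66], [-1.06, 4.2], [0.31, 2.87], [-3.08, 3.08]. Speed limits (rad/s): [1.89, 1.89, 2.39, 3.14, 3.14, 3.14].

## Interface

Orientations are given as a rotation vector (axis times angle).
In Python, from station import * gives the robot as it stands. The module is installed in compiled form; this text tells all that it offers.
- The arm moves only by the shell command python3 -m inch 'ROWS' [FORCE]. ROWS is JSON, one flat list of numbers, 7 for each row, row after row: the shift along the tool's x, y, z in m, then the turn, a rotation vector about the tool's x, y, z in rad, then the gripper's target within -1 to 1 (fully open at 1, half-way at 0, shut at -1). A call has 1 to 8 rows; each row is the pose to reach, as a shift and turn from the pose commanded when the call began, along the tool's axes at that moment; what a row does not reach only later rows make up. A row lasts 1/12 s, in which the tool goes at most 41.7 mm and 7.16 degrees, less where a joint would pass 70% of its speed; a pose out of reach is approached as far as the arm can. A call with a gripper value outside its range is refused whole. The fingers move at their own pace and stop on an object; FORCE is the grip in N (left out, the last holds). Time passes only in rows, so rows that repeat a pose let the fingers close. It gives the time, the measured TCP pose, the force and the opening at its end, in the units of the state.
- observe(): the state, without advancing time (a new reading comes with each control period).
- get_image(name): name is "scene" or "top"; returns the picture (384x512x3 uint8, red, green, blue); there is no depth.
- calibration(name): a dict with "fov_y" (degrees; the focal length in pixels is half the picture's height over the tangent of half this angle, whatever the lens; pixels are square), "cx", "cy" (the principal point, pixels), "extrinsics" (4x4, takes a point from world to camera coordinates). Camera axes: x right, y down, z forward; pixel columns grow to the right and rows downward; lengths in m; the calibration is good to about 2 mm. A picture is of the moment at which its call begins. calibration takes no time and is no camera call.
- job_done(): hands the job in, once; it reports no verdict.
The state is a dict: "t": time; "joint_pos": joint angles; "qvel": joint speeds; "joint_efforts": joint torques, N m; "tcp_pos": TCP position; "tcp_rot": TCP orientation; "force": force on the tool from outside, world axes, zero at the start; "torque": the same for the moment, N m; "gripper_width": finger opening in m.
Only numpy, scipy, OpenCV 4.12 (cv2) and the standard library are available. Lean on these libraries where they do the work, as an engineer would, in place of code of your own. Each camera call takes 0.05 s, during which the arm holds its last target.

## Task

Two grey fuse boxes stand on the bench, one with an orange door on top and one with a blue door. With the fingertips, press down gently, just once, on the front part of the orange door, where the white ring is, until its push-push latch lets go, then draw the fingers away so that the door pops up, and stay clear for about two seconds to make sure that it stays open. Leave the blue door shut and do not move or pick up anything else on the bench.

Things in the scene. Friction and masses are not known exactly. Their poses are not given: they have to be found in the camera images.
- orange_box: Grey fuse box with the orange door, fixed, 130 (x) x 96 (y) mm, flat top 48 mm above the bench. Origin: centre of its underside. x points from its front (red and black sockets) to its back, z up. The door, a slab 62 (x) x 42 (y) x 12 mm, stands proud: shut, its top is 60 mm above the bench. It hinges along y, 30 mm behind the centre, 54 mm up; its front edge is 34 mm in front of the centre.
- orange_door (a joint): Orange door angle, rad: 0 latched shut, negative pressed in (hard stop -0.125), positive open (stop 1.0). Sprung open; it lets go once pressed in past about -0.07 rad (3.5 mm down at the ring; 2 to 4 N) and released; the hard stop follows near 6 mm. It rises as the finger gets out of the way and stays at about 1.0 by itself. Pressed down again, it latches shut.
- orange_press (a point): Centre of the white ring (19 mm across) on top of the orange door, the place to press: 50 mm in front of the hinge, 14 mm behind the front edge, in the middle of the width. It moves with the door.
- orange_catch (a joint): Hidden sliding catch of the orange latch, m: about 0 while latched, -0.005 to -0.016 when pressed home, about +0.0105 once the door is open; only pressing the opened door down again brings it to between 0.002 and 0.0065.
- blue_box: A second fuse box of the same shape and size, with a blue door, fixed to the bench. Origin and axes as for the orange one.
- blue_door (a joint): Angle of the blue door, rad: 0 latched shut. It has the same latch and must stay shut.
- screw_dish: Small steel dish of brass screws, 65 mm across, 19 mm high, loose on the bench. Origin: centre of its underside.
- sanding_block: Cork block wrapped in sandpaper, 46 x 86 x 27 mm, loose on the bench. Origin: centre of its underside.
- try_square: Small try square with a wooden stock, 85 x 116 x 14 mm, loose on the bench. Origin: centre of its underside.
- offcut_3: Pale wood offcut, 40 x 85 x 30 mm, loose on the bench. Origin: centre of its underside.
- marker_a: White marker pen with a blue cap, 135 mm long, 17 mm thick, loose on the bench. Origin: centre of its underside.
- tea_mug: White spotted mug, 92 mm across, 93 mm high, handle to one side, loose on the bench. Origin: centre of its underside.
- spectacles: Dark red spectacles, 141 x 142 x 42 mm, loose on the bench. Origin: centre of its underside.

How it is judged:
On the way, in this order (a step that is already met when the one before it is completed fails the run):
1. the orange door is pressed in far enough to trip its latch (value of joint orange_door below -0.055 rad and value of joint orange_catch below -0.0045 m).
2. the orange door has popped up and stays up for 1.2 s with the robot clear of its box (value of joint orange_door above 0.75 rad and contact force between orange_box and the arm below 0.1 N and contact force between orange_box and the fingers below 0.1 N), for 1.2 s.
At the end, for the whole second after the job is handed in: The orange door stands open by more than 0.75 rad, at rest, and the blue door is shut (within 0.05 rad) (value of joint orange_door above 0.75 rad and velocity of joint orange_door below 0.1 rad/s and value of joint blue_door between -0.02 and 0.05 rad); the robot touches nothing.
It fails at once if the opened orange door is pressed down again (value of joint orange_catch between 0.002 and 0.0065 m and value of joint orange_door below -0.03 rad).
It fails at once if the orange box or its door is pressed with more than 30 N (contact force between orange_box and the fingers above 30 N or contact force between orange_box and the arm above 30 N).
It fails at once if the blue door is pressed or opened (value of joint blue_door below -0.03 rad or value of joint blue_door above 0.1 rad).
It fails at once if a loose thing on the bench is moved by more than 15 mm, or lifted (distance of any of screw_dish, sanding_block, try_square, offcut_3, marker_a, tea_mug, spectacles from where it was at the start of the episode above 0.015 m).
It also fails if it takes over 32 s, if anything falls off the work surface, if the arm or the gripper's body presses on something with over 40 N, if the wrist force passes 120 N, or if a joint passes its speed limit or range.

## Working session

There is one attempt and no reset: what is moved stays moved. The work goes in short steps, Python scripts to look and compute and a shell command to move; the robot and the scene stay as the last step left them, time stands still between calls to the robot, and variables do not carry over. Pictures are saved under pics/ and viewed, and the job is handed in when it is done.

```bash
mkdir -p pics
python3 - <<'E'
from station import *
import cv2
for n in("scene","top"):
    im=get_image(n); cv2.imwrite(f"pics/{n}0.png",im[:,:,::-1])
    c=calibration(n); print(n,c)
print(observe())
E
```

```text
scene {'fov_y': 47.20458219112485, 'cx': 250.63778845966883, 'cy': 194.40554897883376, 'extrinsics': array([[-0.80563271, -0.59234708, -0.00899341,  0.5533038 ],
       [-0.36503248,  0.50831144, -0.77998126,  0.11865506],
       [ 0.46659107, -0.62509553, -0.62573825,  1.05261989],
       [ 0.        ,  0.        ,  0.        ,  1.        ]])}
top {'fov_y': 45.16253151742707, 'cx': 254.76569615619346, 'cy': 182.679615302995, 'extrinsics': array([[-0.0070854 , -0.99960749, -0.02710471,  0.28185498],
       [-0.9910839 ,  0.0106263 , -0.13281488,  0.53694607],
       [ 0.13305077,  0.025922  , -0.99077018,  1.15785841],
       [ 0.        ,  0.        ,  0.        ,  1.        ]])}
{'t': 0.1, 'joint_pos': array([-1.15530058e+00,  3.79362688e-01,  1.73469102e+00,  1.62781883e-05,
        1.02850472e+00, -3.32818820e-02]), 'qvel': array([-0.00151859, -0.00108178, -0.00126137,  0.00049473,  0.00045932,
        0.00040406]), 'joint_efforts': array([ 1.81812506e-03, -7.65035033e+01, -4.35288870e+01,  6.52485969e-02,
        3.98704677e-02, -8.04147149e-08]), 'tcp_pos': array([ 0.30358621, -0.63038923,  0.23536478]), 'tcp_rot': array([-2.65956982e+00,  1.67117362e+00,  1.24445307e-03]), 'force': array([-0.36658737, -0.70499474, -0.12720129]), 'torque': array([ 0.03198478,  0.04867725, -0.01928677]), 'gripper_width': 0.09121830615340361}
```

View pics/scene0.png

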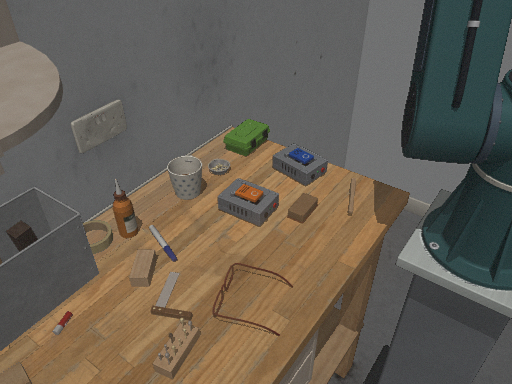

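View pics/top0.png

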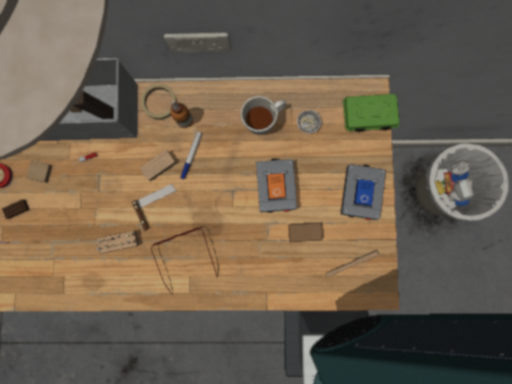

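The scene view shows the orange box near (248,200). In the top view it is near (277,185), with the blue box at (363,192). I'll zoom in on both.

Run:
```python
import cv2,numpy as np
a=cv2.imread("pics/top0.png")[150:225,245:320];b=cv2.imread("pics/scene0.png")[170:230,210:285]
cv2.imwrite("pics/z.png",np.hstack([cv2.resize(a,(400,400),interpolation=2),cv2.resize(b,(400,400),interpolation=2)]))
```

```text
(no output)
```

View pics/z.png

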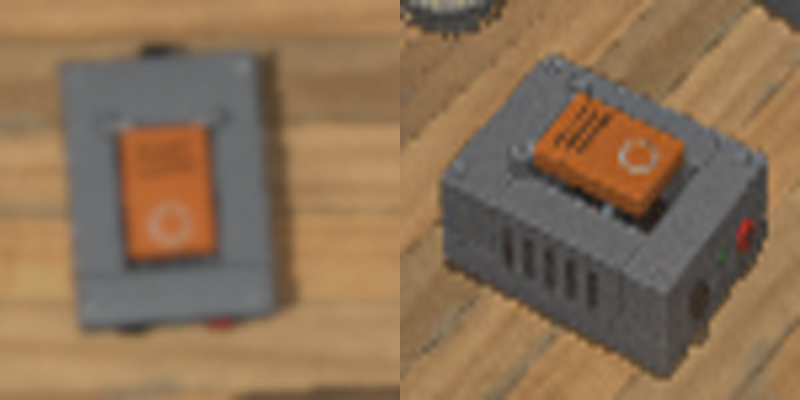

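In the zoom, the ring is at about (276.3,191.3) in top and (254.3,192.9) in scene. The box front faces the robot. Next I'll compute positions by casting rays.

```bash
cat > h.py <<'E'
import numpy as np,cv2
from station import *
def ray(n,u,v):
    c=calibration(n);E=c["extrinsics"];f=192/np.tan(np.radians(c["fov_y"]/2))
    d=np.array([(u-c["cx"])/f,(v-c["cy"])/f,1]);R=E[:3,:3]
    return -R.T@E[:3,3],R.T@d
def plane(n,u,v,z):
    o,d=ray(n,u,v);return o+d*(z-o[2])/d[2]
def proj(n,P):
    c=calibration(n);E=c["extrinsics"];f=192/np.tan(np.radians(c["fov_y"]/2))
    p=E[:3,:3]@P+E[:3,3];return f*p[0]/p[2]+c["cx"],f*p[1]/p[2]+c["cy"]
E
python3 - <<'E'
from h import *
print("ring",plane("top",276.3,191.3,.06),plane("scene",254.3,192.9,.06))
for n in("top","scene"):
    im=cv2.imread(f"pics/{n}0.png");h=cv2.cvtColor(im,cv2.COLOR_BGR2HSV)
    m=cv2.inRange(h,(5,140,110),(16,255,255))
    k,l,s,c=cv2.connectedComponentsWithStats(m)
    for i in range(1,k):
        if s[i,4]>30:print(n,s[i],c[i])
    if n=="top":
        for i in range(1,k):
            if s[i,4]>200 and abs(c[i][0]-277)<10:
                ct=cv2.findContours((l==i).astype(np.uint8),0,2)[0][0]
                r=cv2.minAreaRect(ct);print(r);b=cv2.boxPoints(r)
                P=np.array([plane("top",*q,.06)[:2] for q in b]);print(P)
                print("c",plane("top",*r[0],.06))
# grey box corners at top (zoom px)
for q in[(62,62),(265,55),(275,312),(82,327)]:
    u,v=245+q[0]/5.333-.5,150+q[1]/5.333-.5;print(plane("top",u,v,.048))
o,d=ray("top",276.3,191.3);o2,d2=ray("scene",254.3,192.9)
A=np.c_[d,-d2];t=np.linalg.lstsq(A,o2-o,rcond=None)[0];print(o+d*t[0],o2+d2*t[1])
import cv2
from scipy.spatial.transform import Rotation as R
s=observe();print(R.from_rotvec(s["tcp_rot"]).as_matrix())
print("blue",plane("top",363,192,.06),"block",plane("top",306,232,.027),"mug",plane("top",260,115,.093))
E
python3 -c "
import station;print([x for x in dir(station) if x[0]!='_'])"
```

```text
ring [0.51402518 0.22198123 0.06      ] [0.51311332 0.21958782 0.06      ]
top [171 110  12   8  45] [175.53333333 114.57777778]
top [446 173   7  20  51] [448.41176471 182.92156863]
top [268 174  17  25 358] [275.94972067 185.1424581 ]
((276.0, 186.0), (24.0, 16.0), 90.0)
[[0.55870236 0.24256729]
 [0.55824365 0.20176429]
 [0.49674268 0.202717  ]
 [0.4971402  0.24323805]]
c [0.52760018 0.22256344 0.06      ]
scene [235 184  28  18 267] [248.45318352 192.71535581]
scene [113 200  17  38 250] [121.308 212.288]
[0.59463261 0.27292318 0.048     ]
[0.59689613 0.17441077 0.048     ]
[0.47201449 0.17193629 0.048     ]
[0.46567092 0.26430672 0.048     ]
[0.51385304 0.22201213 0.06149894] [0.51213371 0.22092995 0.06132379]
[[ 4.33856771e-01 -9.00981776e-01 -3.77071702e-04]
 [-9.00981338e-01 -4.33856932e-01  8.89229589e-04]
 [-9.64774826e-04 -4.60637117e-05 -9.99999534e-01]]
blue [0.51001178 0.00317918 0.06      ] block [0.41149405 0.14624419 0.027     ] mug [0.70461787 0.26122191 0.093     ]
['MotionError', 'calibration', 'finger_overhang', 'get_image', 'job_done', 'observe']
```

```bash
python3 -c "
import station;print(station.finger_overhang)"
python3 -m inch '[-0.03,-0.03,0,0,0,0.05,-1, -0.06,-0.06,0,0,0,0.1,-1, -0.09,-0.09,0,0,0,0.15,-1, -0.12,-0.12,0,0,0,0.2,-1, -0.15,-0.15,0,0,0,0.25,-1, -0.18,-0.18,0,0,0,0.3,-1, -0.2,-0.21,0,0,0,0.35,-1, -0.227,-0.243,0,0,0,0.408,-1]' 10
python3 -c "
from h import *
from scipy.spatial.transform import Rotation as R
s=observe();print(s['t'],s['tcp_pos'],R.from_rotvec(s['tcp_rot']).as_matrix().round(3),s['joint_pos'].round(2),s['gripper_width'])"
```

```text
0.022
t: 0.77
tcp_pos: [0.4241, -0.3198, 0.2359]
tcp_rot: [2.263, -2.179, 0.0]
force: [0.7, -0.3, 0.4]
gripper_width: 0.0408
0.7667 [ 0.42406867 -0.31984333  0.23593664] [[ 0.038 -0.999  0.   ]
 [-0.999 -0.038 -0.   ]
 [ 0.    -0.    -1.   ]] [-0.69  0.11  2.07 -0.    0.95  0.84] 0.040813891384926144
```

```bash
python3 -m inch '[-0.036,-0.01,0,0,0,0,-1, -0.072,-0.02,0,0,0,0,-1, -0.108,-0.03,0,0,0,0,-1, -0.144,-0.04,0,0,0,0,-1, -0.18,-0.05,0,0,0,0,-1, -0.216,-0.06,0,0,0,0,-1, -0.252,-0.07,0,0,0,0,-1, -0.288,-0.08,0,0,0,0,-1]'
python3 -m inch '[-0.036,-0.004,0,0,0,0,-1, -0.072,-0.008,0,0,0,0,-1, -0.108,-0.012,0,0,0,0,-1, -0.144,-0.016,0.01,0,0,0,-1, -0.18,-0.02,0.03,0,0,0,-1, -0.216,-0.024,0.05,0,0,0,-1, -0.249,-0.0255,0.07,0,0,0,-1, -0.249,-0.0255,0.09,0,0,0,-1]'
python3 - <<'E'
from h import *
from scipy.spatial.transform import Rotation as R
for n in("scene","top"):cv2.imwrite(f"pics/{n}1.png",get_image(n)[:,:,::-1])
a=cv2.imread("pics/top1.png")[130:230,230:330];b=cv2.imread("pics/scene1.png")[140:240,200:300]
cv2.imwrite("pics/z1.png",np.hstack([cv2.resize(a,(400,400),interpolation=2),cv2.resize(b,(400,400),interpolation=2)]))
s=observe();print(s['t'],s['tcp_pos'],s['tcp_rot'],s['joint_pos'].round(2),s['gripper_width'],s['force'])
tip=s['tcp_pos']-[0,0,.022];print(proj("scene",tip),proj("top",tip))
E
```

```text
t: 1.43
tcp_pos: [0.4918, -0.0287, 0.2359]
tcp_rot: [-2.266, 2.176, 0.0]
force: [0.4, -0.3, -0.9]
gripper_width: 0.0007
t: 2.1
tcp_pos: [0.5074, 0.2236, 0.1451]
tcp_rot: [-2.268, 2.171, -0.0]
force: [1.1, -0.9, -1.1]
gripper_width: 0.0002
2.2 [0.50520463 0.21961111 0.14302359] [ 2.26528043 -2.16996792 -0.00338453] [ 0.37  0.28  2.07 -0.    0.79  1.9 ] 0.0005796568102007578 [-0.07769909 -0.38562039  0.55220961]
(np.float64(256.8163904776934), np.float64(174.57588444839158)) (np.float64(277.8191709415674), np.float64(192.03306191297384))
```

View pics/z1.png

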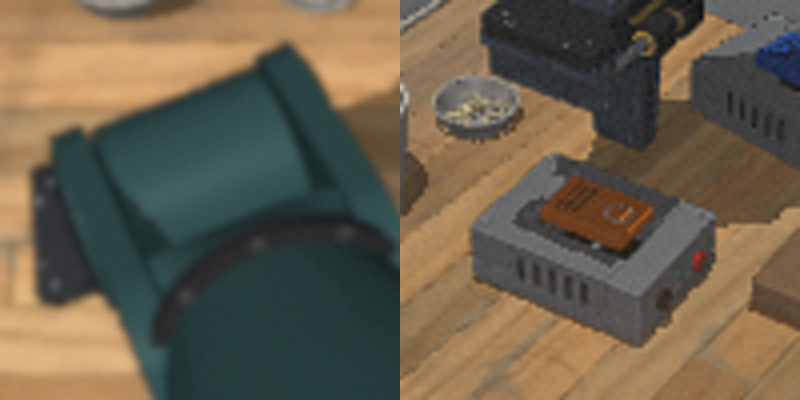

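The top view is blocked by the arm. In the scene view the fingertips are at (257,175), which matches the projected TCP, so I'll descend to just above the door.

```bash
python3 -m inch '[0,0,0.01,0,0,0,-1, 0,0,0.02,0,0,0,-1, 0,0,0.03,0,0,0,-1, 0,0,0.04,0,0,0,-1, 0,0,0.048,0,0,0,-1, 0,0,0.052,0,0,0,-1, 0,0,0.053,0,0,0,-1, 0,0,0.053,0,0,0,-1]'
python3 - <<'E'
from h import *
cv2.imwrite("pics/scene2.png",get_image("scene")[:,:,::-1])
b=cv2.imread("pics/scene2.png")[140:240,200:300]
cv2.imwrite("pics/z2.png",cv2.resize(b,(500,500),interpolation=2))
s=observe();print(s['t'],s['tcp_pos'],s['tcp_rot'],s['force'])
E
```

```text
t: 2.87
tcp_pos: [0.5073, 0.2191, 0.0927]
tcp_rot: [2.266, -2.176, -0.0]
force: [-1.5, 0.4, -0.3]
gripper_width: 0.0002
2.9167 [0.50740196 0.21923469 0.09306266] [-2.26608965e+00  2.17571103e+00 -3.80431704e-05] [-0.05526497 -0.04963549 -0.59902055]
```

View pics/z2.png

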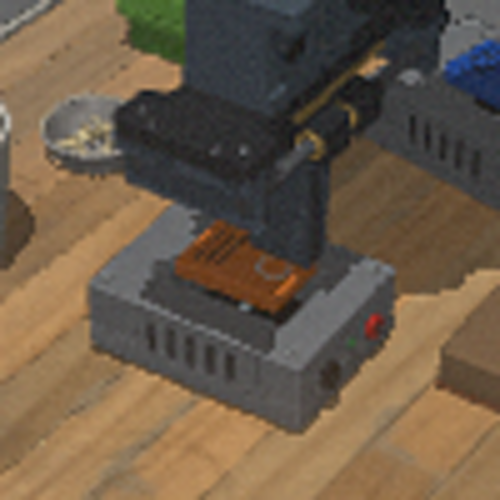

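```bash
python3 -m inch '[-0.001,-0.002,0.003,0,0,0,-1, -0.0015,-0.003,0.006,0,0,0,-1, -0.0015,-0.003,0.008,0,0,0,-1, -0.0015,-0.003,0.009,0,0,0,-1, -0.0015,-0.003,0.009,0,0,0,-1, -0.0015,-0.003,0.009,0,0,0,-1]'
python3 -m inch '[0,0,0.001,0,0,0,-1, 0,0,0.001,0,0,0,-1, 0,0,0.001,0,0,0,-1]'
python3 -m inch '[0,0,0.001,0,0,0,-1, 0,0,0.001,0,0,0,-1, 0,0,0.001,0,0,0,-1]'
python3 -m inch '[0,0,0.001,0,0,0,-1, 0,0,0.001,0,0,0,-1, 0,0,0.001,0,0,0,-1]'
```

```text
t: 3.42
tcp_pos: [0.5101, 0.2209, 0.0839]
tcp_rot: [2.266, -2.175, -0.0]
force: [0.4, 0.3, -0.5]
gripper_width: 0.001
t: 3.67
tcp_pos: [0.5102, 0.2209, 0.083]
tcp_rot: [-2.266, 2.176, -0.0]
force: [-1.0, 0.2, 0.1]
gripper_width: 0.0006
t: 3.92
tcp_pos: [0.5103, 0.2209, 0.082]
tcp_rot: [-2.266, 2.176, -0.0]
force: [-0.8, -0.3, 2.3]
gripper_width: 0.0007
t: 4.17
tcp_pos: [0.5102, 0.2209, 0.0809]
tcp_rot: [2.266, -2.176, -0.0]
force: [-2.0, -0.3, 2.8]
gripper_width: 0.0005
```

```bash
python3 -m inch '[0,0,0.001,0,0,0,-1, 0,0,0.001,0,0,0,-1, 0,0,0.001,0,0,0,-1]'
python3 -m inch '[0,0,0.001,0,0,0,-1, 0,0,0.001,0,0,0,-1, 0,0,0.001,0,0,0,-1]'
```

```text
t: 4.42
tcp_pos: [0.5101, 0.2209, 0.0799]
tcp_rot: [2.266, -2.176, -0.0]
force: [-2.4, 1.4, 3.8]
gripper_width: 0.0005
t: 4.67
tcp_pos: [0.5102, 0.2209, 0.0789]
tcp_rot: [2.266, -2.176, -0.0]
force: [-2.2, 0.1, 4.0]
gripper_width: 0.0002
```

```bash
python3 -m inch '[0,0,0.0005,0,0,0,-1, 0,0,0.0005,0,0,0,-1, 0,0,0.0005,0,0,0,-1]'
python3 -m inch '[0,0,0.0005,0,0,0,-1, 0,0,0.0005,0,0,0,-1, 0,0,0.0005,0,0,0,-1]'
python3 -c "
from h import *
s=observe();print(s['tcp_pos'],s['force'])
cv2.imwrite('pics/scene3.png',get_image('scene')[:,:,::-1])
cv2.imwrite('pics/z3.png',cv2.resize(cv2.imread('pics/scene3.png')[140:240,200:300],(500,500),interpolation=2))"
```

```text
t: 4.92
tcp_pos: [0.5101, 0.2208, 0.0784]
tcp_rot: [2.266, -2.176, -0.0]
force: [-1.2, -0.2, 3.1]
gripper_width: 0.0008
t: 5.17
tcp_pos: [0.5102, 0.2208, 0.0779]
tcp_rot: [2.266, -2.176, -0.0]
force: [-1.9, 0.9, 3.2]
gripper_width: -0.0001
[0.5101728  0.22084747 0.07790464] [-1.87069007  0.86690414  3.22933016]
```

View pics/z3.png

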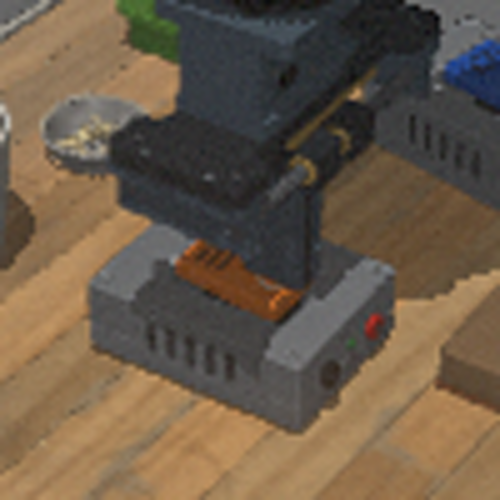

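The picture shows the fingers on the ring and the door's front edge dipped. I'll press on in half-millimetre steps until I feel the stop.

```bash
python3 -m inch '[0,0,0.0005,0,0,0,-1, 0,0,0.0005,0,0,0,-1, 0,0,0.0005,0,0,0,-1]'
python3 -m inch '[0,0,0.0004,0,0,0,-1, 0,0,0.0004,0,0,0,-1, 0,0,0.0004,0,0,0,-1]'
```

```text
t: 5.47
tcp_pos: [0.5102, 0.2208, 0.0775]
tcp_rot: [2.266, -2.176, -0.0]
force: [-3.3, -0.7, 4.2]
gripper_width: 0.0003
t: 5.72
tcp_pos: [0.5102, 0.2209, 0.0773]
tcp_rot: [2.266, -2.176, -0.0]
force: [-4.7, -1.7, 9.2]
gripper_width: 0.0008
```

The force jumped to 9 N, so the door is at the hard stop and the latch has tripped. I'll draw away upwards and towards the front.

```bash
python3 -m inch '[0,0.003,-0.015,0,0,0,-1, 0,0.015,-0.035,0,0,0,-1, 0,0.03,-0.06,0,0,0,-1, 0,0.04,-0.09,0,0,0,-1, 0,0.045,-0.12,0,0,0,-1, 0,0.045,-0.15,0,0,0,-1, 0,0.045,-0.17,0,0,0,-1, 0,0.045,-0.17,0,0,0,-1]'
python3 -c "
from h import *
s=observe();print(s['t'],s['tcp_pos'],s['force'])
cv2.imwrite('pics/scene4.png',get_image('scene')[:,:,::-1])
cv2.imwrite('pics/z4.png',cv2.resize(cv2.imread('pics/scene4.png')[110:240,180:350],(680,520),interpolation=2))"
```

```text
t: 6.38
tcp_pos: [0.4672, 0.2198, 0.2514]
tcp_rot: [-2.262, 2.171, -0.004]
force: [1.0, 0.1, 0.9]
gripper_width: 0.0004
6.3833 [0.46716067 0.21982433 0.25136722] [0.99478206 0.05810985 0.92574734]
```

View pics/z4.png

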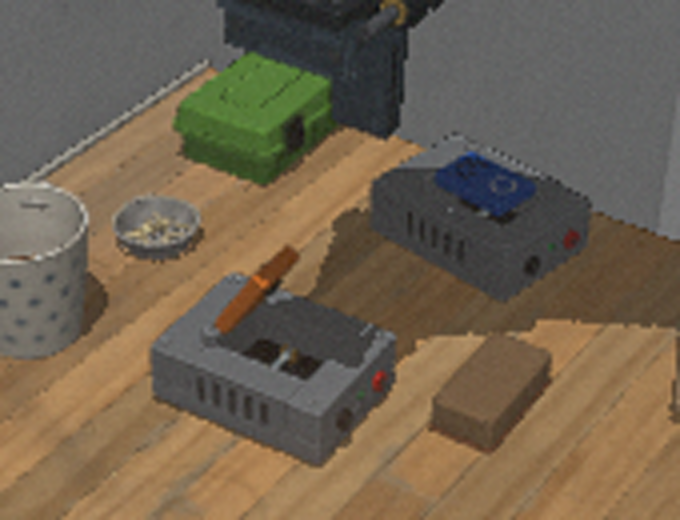

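The orange door stands open at about (244,182) in the full picture. The blue door is shut at (302,156), and the fingers are well clear. I'll hold for about 2.5 s and check again.

```bash
H='echo'; 
python3 -m inch '[0,0,0,0,0,0,-1,0,0,0,0,0,0,-1,0,0,0,0,0,0,-1,0,0,0,0,0,0,-1,0,0,0,0,0,0,-1,0,0,0,0,0,0,-1,0,0,0,0,0,0,-1,0,0,0,0,0,0,-1]' >/dev/null
python3 -m inch '[0,0,0,0,0,0,-1,0,0,0,0,0,0,-1,0,0,0,0,0,0,-1,0,0,0,0,0,0,-1,0,0,0,0,0,0,-1,0,0,0,0,0,0,-1,0,0,0,0,0,0,-1,0,0,0,0,0,0,-1]' >/dev/null
python3 -m inch '[0,0,0,0,0,0,-1,0,0,0,0,0,0,-1,0,0,0,0,0,0,-1,0,0,0,0,0,0,-1,0,0,0,0,0,0,-1,0,0,0,0,0,0,-1,0,0,0,0,0,0,-1,0,0,0,0,0,0,-1]' >/dev/null
python3 -m inch '[0,0,0,0,0,0,-1,0,0,0,0,0,0,-1,0,0,0,0,0,0,-1,0,0,0,0,0,0,-1,0,0,0,0,0,0,-1,0,0,0,0,0,0,-1,0,0,0,0,0,0,-1,0,0,0,0,0,0,-1]'
python3 -c "
from h import *
cv2.imwrite('pics/scene5.png',get_image('scene')[:,:,::-1])
cv2.imwrite('pics/z5.png',cv2.resize(cv2.imread('pics/scene5.png')[110:240,180:350],(680,520),interpolation=2))"
```

```text
t: 9.1
tcp_pos: [0.4652, 0.219, 0.2471]
tcp_rot: [-2.266, 2.176, -0.0]
force: [0.7, 0.6, 0.7]
gripper_width: 0.0003
```

View pics/z5.png

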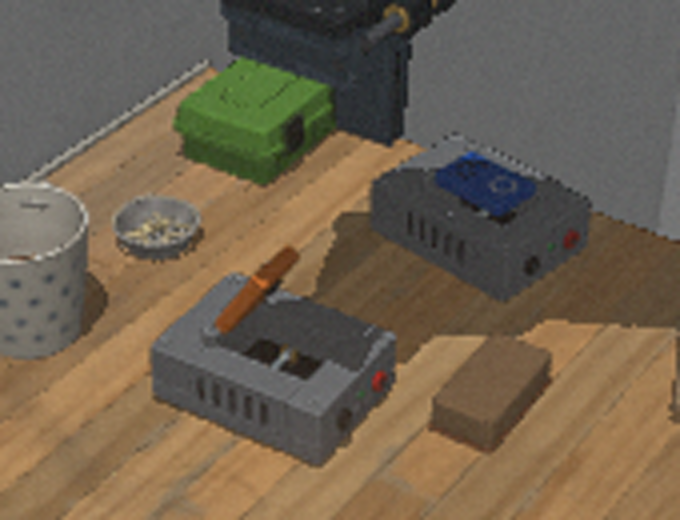

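The picture has not changed: the orange door is still open, the blue door is shut, and nothing has moved. I'm handing the job in.

```bash
python3 -c "
from station import *
print(job_done())"
```

```text
the job is handed in; nothing more can be done
None
```

The orange door is open, and I've handed the job in. I pressed once on the white ring with the closed fingertips, in steps of 1 mm or less. The hard stop showed as a jump from about 4 N to 9 N, about 5 mm below first contact. I then drew the fingers up and towards the front, and the door popped up.

- **Last checks:** about 2.7 s later, at t = 9.1 s, a second picture showed the orange door still standing open at the same angle. The blue door was shut, and the things visible near the boxes had not moved. The fingers were well clear, with only about 1 N of sensor noise on the force reading.
- **Not measured:** I judged the door angles from the pictures and saw no sign of the hidden catch directly. I did not take a last top view or check the spectacles, try square, offcut and marker again, but the arm never went down near them.
- **Agreement:** the two camera estimates of the ring position differed by about 2.5 mm, and none of the checks failed.

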